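# Load the bench stowage lane, tall bottle first, and shut its gate

### The arm

A 7-joint arm with a two-finger parallel gripper is mounted at the origin on the work surface. World frame = base frame: x ahead of the robot, y to its left, z up, the work surface at z = 0. Lengths are in m, angles in rad, forces in N, time in s.
With the tool pointing down it reaches from about 0.425 to 0.875 m from the base axis. Payload 4.7 kg.
Tool frame: the origin (TCP) lies at the very end of the fingers, on their centre line; the grasp point (between the pads) lies 19 mm behind it; z points along the fingers, y is the direction in which the jaws open and shut (so a half turn about z gives the same grasp; the last joint's range is limited). The gripper opens to 87 mm and grips with 3 to 60 N. Pads are 19 mm wide; open, the fingers measure 117 mm over their backs; the gripper's body (75 mm by 190 mm) begins 51 mm behind the grasp point.
Start: joints at [1.15, 0.321, -0.07, 1.45, 0.023, 1.371, -0.057], TCP at [0.274, -0.59, 0.223] pointing down, gripper open.
Joint ranges: [-2.86, 2.86], [-0.3, 2.09], [-1.38, 1.24], [0.06, 2.45], [-1.56, 4.7], [0.09, 2.05], [-2.69, 2.69]. Speed limits (rad/s): [2.57, 2.57, 3.14, 3.14, 3.14, 3.14, 3.14].

### API

Orientations are given as a rotation vector (axis times angle).
In Python, from bench import * gives the robot as it stands.
- The arm moves only by the shell command python3 -m jog 'ROWS' [OPENING] [FORCE]. ROWS is JSON, a list of rows, each a list of 4 numbers: the shift along the world's x, y, z in mm, then the turn about the world's z in rad. In form: [[x, y, z, twist], ...]. A call has exactly 8 rows; each row is the pose to reach, as a shift and turn from the pose commanded when the call began; what a row does not reach only later rows make up. A row lasts 1/8 s, in which the tool goes at most 62.5 mm and 10.7 degrees, less where a joint would pass 70% of its speed; a pose out of reach is approached as far as the arm can. A call with a gripper value outside its range is refused whole. OPENING is the opening, from -1 (shut) to 1 (fully open), set as the call begins (- or left out, the last holds). The fingers move at their own pace and stop on an object; FORCE is the grip in N (left out, the last holds). Time passes only in rows, so rows that repeat a pose let the fingers close, or fill a call up. It gives the time, the measured TCP pose, the force and the opening at its end, in the units of the state.
- get_state(): the state, without advancing time (a new reading comes with each control period).
- get_image(name): name is "scene" or "top"; returns a dict with "image" (400x640x3 uint8, red, green, blue), "fx", "fy", "cx", "cy" (pixels), "position" and "rotation" of the camera in the world. Camera axes: x right, y down, z forward; pixel columns grow to the right and rows downward; lengths in m; the calibration is good to about 2 mm. A picture is of the moment at which its call begins. There is no depth.
- close_job(): hands the job in, once; it reports no verdict.
The state is a dict: "time": time; "joint_positions": joint angles; "qd": joint speeds; "joint_torque": joint torques, N m; "position": TCP position; "tool_rot": TCP orientation; "ft_force": force on the tool from outside, world axes, zero at the start; "torque": the same for the moment, N m; "grip_width": opening from 0.0 (shut) to 1.0 (fully open).
Only numpy, scipy, OpenCV 4.12 (cv2) and the standard library are available. Lean on these libraries where they do the work, as an engineer would, in place of code of your own. Each camera call takes 0.05 s, during which the arm holds its last target. There are 200 camera calls.

### The job

Put the tall bottle and the short tin away in the green lane on the bench by sliding them along the bench top, without lifting or toppling either: first the tall bottle right in against the end stop, then the short tin close up in front of it. Then swing the red gate fully shut across the mouth, and leave the carpenter's square and the white jug where they are.

Things in the scene. Friction and masses are not known exactly. Their poses are not given: they have to be found in the camera images.
- tall_bottle: Closed terracotta-coloured bottle, 0.45 to 0.85 kg, 200 mm tall. Body 90 mm in diameter up to 75 mm, then a cone to 32 mm diameter at 125 mm, a 28 to 32 mm neck, a black cap 34 mm wide from 180 to 200 mm. Origin: centre of the underside; z up. Push it low (below 40 mm) or it topples; lean the gripper back so that its wide body clears the bottle.
- short_tin: Blue round paint tin with steel rims, closed, about 0.35 to 0.65 kg, 90 mm in diameter, 70 mm tall. Origin: centre of the underside; z up.
- rack: Green steel lane screwed to the bench: two rails and an end stop, 40 mm high, 8 mm thick, no floor. Origin: on the bench, middle of the open mouth; x runs inwards (roughly world +y, turn varies). Rails inside at y = +-50 mm, from x = 0 to the end stop's face at x = 200 mm. Both home: bottle centre x = 155, tin x = 65 mm. A guide wing flares from the +y rail to x = -38, y = 79 mm.
- gate (a joint): Red gate bar on an upright hinge at the mouth, rad: 0 = shut across the mouth, growing as it swings outward (1.57 = straight out from the mouth, more = folded aside to the rack's -y side), at most 2.4; starts at 1.75 to 2.2. 8 mm thick, 10 to 40 mm above the bench. Slightly stiff (0.05 N m), stays where left, about 1 N at the tip moves it. Shut, its outer face is at rack x = -7 mm.
- gate_hinge (a point): The gate's hinge axis, 25 mm above the bench; in the rack frame at x = -3, y = -58 mm. An upright post 12 mm in diameter and 50 mm high, with a 16 mm collar.
- gate_tip (a point): Free end of the gate bar at mid height (25 mm above the bench), 112 mm from the hinge axis.
- square: Steel carpenter's square lying flat on the bench to the left of the lane, 4 mm thick; blade 200 x 20 mm along its y, other arm 130 x 30 mm along its x. Origin near the corner. Leave alone.
- jug: White ceramic jug, 100 mm in diameter, 160 mm tall, with a handle on its +y side, standing left of the lane's end stop. Origin: centre of the underside. Leave alone.

How it is judged:
By the outcome, as a careful person would: the job done as asked, in the order asked, and still so for the second after the job is handed in, with the robot touching nothing.
It also fails if it takes over 72 s, if anything falls off the work surface, if the arm or the gripper's body presses on something with over 40 N, if the wrist force passes 120 N, or if a joint passes its speed limit or range.

## Working session

There is one attempt and no reset: what is moved stays moved. The work goes in short steps, Python scripts to look and compute and a shell command to move; the robot and the scene stay as the last step left them, time stands still between calls to the robot, and variables do not carry over. Pictures are saved under pics/ and viewed, about 8 in all and at most 12, crops included, and the job is handed in when it is done.

```bash
ls; mkdir -p pics; cat > h.py <<'E'
from bench import *
import numpy as np, cv2
def snap(name,fn,crop=None,scale=1):
    d=get_image(name); im=d["image"][:,:,::-1]
    np.savez('pics/'+fn+'.npz',**d)
    if crop: x0,y0,x1,y1=crop; im=im[y0:y1,x0:x1]
    if scale!=1: im=cv2.resize(im,None,fx=scale,fy=scale,interpolation=cv2.INTER_CUBIC)
    cv2.imwrite('pics/'+fn+'.png',im); return d
def px2w(d,u,v,z=0.):
    r=np.array(d["rotation"])@np.array([(u-d["cx"])/d["fx"],(v-d["cy"])/d["fy"],1]); p=np.array(d["position"])
    return p+r*(z-p[2])/r[2]
def w2px(d,P):
    c=np.array(d["rotation"]).T@(np.array(P)-np.array(d["position"])); return [float(d["fx"]*c[0]/c[2]+d["cx"]),float(d["fy"]*c[1]/c[2]+d["cy"])]
E
python3 - <<'E'
from h import *
a=snap("top","top0"); b=snap("scene","sc0")
for d in(a,b): print(d["fx"],d["cx"],d["cy"],d["position"],np.round(d["rotation"],3))
print(get_state())
E
```

```text
pics
448.59727091448417 314.98884783015336 204.90726270150174 [0.49134222 0.06252257 1.22022437] [-2.199  2.206 -0.036]
393.0089609498866 319.78415041491655 197.1066804468364 [ 1.02800368 -0.20443024  0.9680403 ] [-2.268 -1.367  0.369]
{'time': 0.1, 'joint_positions': array([ 1.15008936,  0.32174045, -0.07006958,  1.45156615,  0.02263704,
        1.37077543, -0.05688655]), 'qd': array([-0.00089166, -0.00282396, -0.00039577, -0.00396256,  0.00069254,
        0.00188736,  0.00233512]), 'joint_torque': array([-2.69969260e-04, -4.92570555e+01, -4.05662460e-01, -3.13398814e+01,
       -6.41150982e-02,  3.95710382e-02,  9.64681817e-05]), 'position': array([ 0.27353112, -0.58910183,  0.22156964]), 'tool_rot': array([-3.06603937e+00, -6.77327325e-01,  7.80105388e-04]), 'ft_force': array([-0.52255053, -0.1047198 , -0.33498631]), 'torque': array([-0.03842027, -0.03996595,  0.01866884]), 'grip_width': 1.0018934313884293}
```

View pics/top0.png

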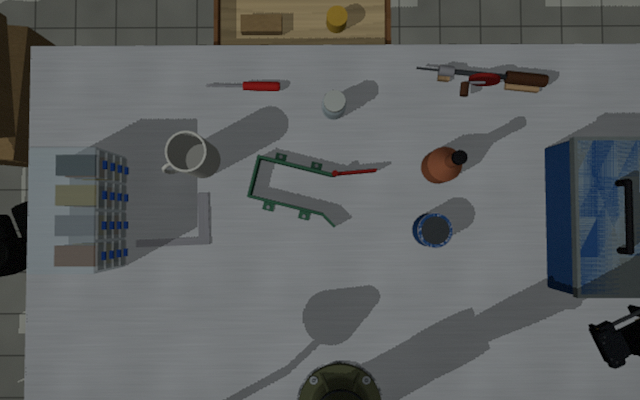

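View pics/sc0.png

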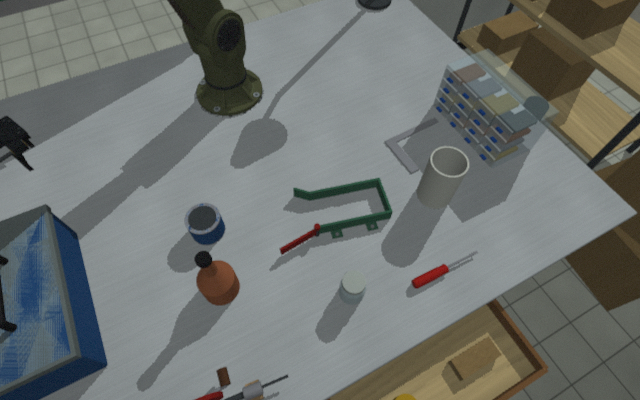

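```bash
sed -i 's/^def px2w/import cv2\ndef R_(d): return cv2.Rodrigues(np.array(d["rotation"],float))[0]\ndef px2w/; s/np.array(d\["rotation"\])@/R_(d)@/; s/np.array(d\["rotation"\]).T/R_(d).T/' h.py
python3 - <<'E'
from h import *
d=np.load('pics/top0.npz'); im=d["image"][:,:,::-1]
c=im[135:260,235:485]; cv2.imwrite('pics/c1.png',cv2.resize(c,(800,400),interpolation=cv2.INTER_CUBIC))
d=np.load('pics/sc0.npz'); im=d["image"][:,:,::-1]
c=im[170:310,180:400]; cv2.imwrite('pics/c2.png',cv2.resize(c,(792,504),interpolation=cv2.INTER_CUBIC))
E
```

```text
(no output)
```

View pics/c1.png

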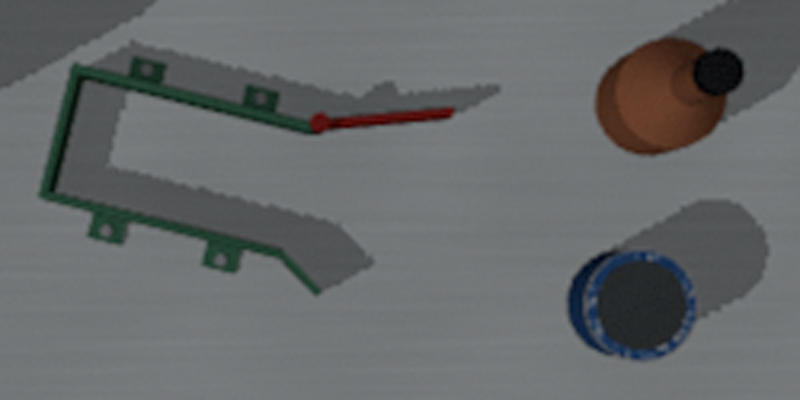

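View pics/c2.png

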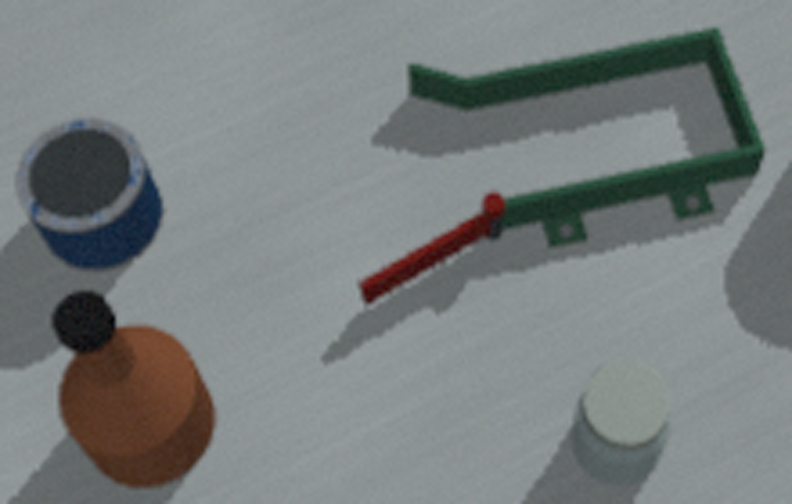

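```bash
cat > meas.py <<'E'
from h import *
from scipy.optimize import least_squares
T=np.load('pics/top0.npz'); S=np.load('pics/sc0.npz')
t=lambda u,v,z: px2w(T,235+u/3.2,135+v/3.2,z)
s=lambda u,v,z: px2w(S,180+u/3.6,170+v/3.6,z)
model=np.array([[208,-58],[208,58],[-3,-58],[0,54],[-38,79]])/1e3
w=np.array([t(75,67,.04),t(43,194,.04),t(320,123,.05),t(280,250,.04),t(320,293,.04)])[:,:2]
w2=np.array([s(763,150,.04),s(714,30,.04),s(493,203,.05),s(466,82,.04),s(410,66,.04)])[:,:2]
def fit(W):
    f=lambda p:(p[:2]+model@np.array([[np.cos(p[2]),np.sin(p[2])],[-np.sin(p[2]),np.cos(p[2])]])-W).ravel()
    r=least_squares(f,[.5,0,1.57]); return r.x,np.round(f(r.x)*1e3,1)
for W in(w,w2,(w+w2)/2): print(fit(W))
print('gate tip',t(453,112,.04),s(366,286,.04)); print('cap',t(718,72,.2),s(84,312,.2))
print('tin',t(641,306,.07),s(82,173,.07))
p=fit((w+w2)/2)[0]; a=p[2]
R=np.array([[np.cos(a),-np.sin(a)],[np.sin(a),np.cos(a)]])
for n,q in dict(tip=(t(453,112,.04)+s(366,286,.04))/2,cap=(t(718,72,.2)+s(84,312,.2))/2,tin=(t(641,306,.07)+s(82,173,.07))/2).items(): print(n,'rack',np.round(R.T@(q[:2]-p[:2])*1e3,1))
for q in([155,0],[65,0],[0,0],[-60,0],[-120,0]): print(q,np.round(p[:2]+R@np.array(q)/1e3,4))
E
python3 meas.py
```

```text
(array([0.56094476, 0.02908282, 1.3217169 ]), array([ 5.1,  1.8, -2.3,  4.1,  1.3, -1. , -3. , -3.5, -1.1, -1.4]))
(array([0.56380761, 0.0303751 , 1.31867512]), array([ 2.6,  0.9, -0.9,  4.3,  0.5, -1. , -0.8, -2.7, -1.4, -1.5]))
(array([0.56237579, 0.02972889, 1.32019084]), array([ 3.9,  1.3, -1.6,  4.2,  0.9, -1. , -1.9, -3.1, -1.3, -1.4]))
gate tip [ 0.62488839 -0.09725603  0.04      ] [ 0.63046435 -0.09386078  0.04      ]
cap [ 0.63473046 -0.26476172  0.2       ] [ 0.63768561 -0.26421127  0.2       ]
tin [ 0.46531283 -0.24218883  0.07      ] [ 0.46938806 -0.23997051  0.07      ]
tip rack [-105.2  -94.3]
cap rack [-266.7 -144.5]
tin rack [-285.9   24.9]
[155, 0] [0.6008 0.1799]
[65, 0] [0.5785 0.0927]
[0, 0] [0.5624 0.0297]
[-60, 0] [ 0.5475 -0.0284]
[-120, 0] [ 0.5326 -0.0865]
```

```bash
sed -i 's/\[208,-58\],\[208,58\]/[204,-54],[204,54]/' meas.py; python3 meas.py
```

```text
(array([0.56145299, 0.03062813, 1.32323774]), array([ 0.5,  0.6,  0.8,  0.8,  1.8,  0.6, -2.5, -2. , -0.6,  0. ]))
(array([0.56431576, 0.03191908, 1.32013207]), array([-2. , -0.3,  2.2,  0.9,  1.1,  0.6, -0.4, -1.2, -0.8, -0.1]))
(array([0.56288398, 0.03127353, 1.32167969]), array([-0.8,  0.1,  1.5,  0.9,  1.4,  0.6, -1.4, -1.6, -0.7, -0. ]))
gate tip [ 0.62488839 -0.09725603  0.04      ] [ 0.63046435 -0.09386078  0.04      ]
cap [ 0.63473046 -0.26476172  0.2       ] [ 0.63768561 -0.26421127  0.2       ]
tin [ 0.46531283 -0.24218883  0.07      ] [ 0.46938806 -0.23997051  0.07      ]
tip rack [-106.9  -94.1]
cap rack [-268.6 -144. ]
tin rack [-287.5   25.4]
[155, 0] [0.6011 0.1815]
[65, 0] [0.5789 0.0943]
[0, 0] [0.5629 0.0313]
[-60, 0] [ 0.5481 -0.0269]
[-120, 0] [ 0.5333 -0.085 ]
```

```bash
python3 -m jog '[[45,41,20,-0.1],[90,81,40,-0.2],[135,122,40,-0.3],[180,162,40,-0.4],[225,202,40,-0.5],[270,243,40,-0.6],[315,284,40,-0.684],[350,315,40,-0.684]]' 1; python3 -m jog '[[6,5,0,0],[12,10,0,0],[12,10,0,0],[12,10,0,0],[12,10,0,0],[12,10,0,0],[12,10,0,0],[12,10,0,0]]'; python3 -c "
from h import *
d=snap('top','t1'); d=snap('scene','s1',(150,130,350,330),3);print(get_state()['position'],get_state()['joint_positions'])"
```

```text
time: 1.1
position: [0.6255, -0.2716, 0.2619]
tool_rot: [-3.116, 0.388, 0.001]
ft_force: [0.2, -0.7, 0.3]
grip_width: 1.004
time: 2.1
position: [0.6358, -0.2645, 0.2626]
tool_rot: [3.117, -0.39, -0.0]
ft_force: [1.1, 0.8, -0.8]
grip_width: 1.001
[ 0.63579325 -0.26450447  0.2625887 ] [ 0.52122825  0.40118234 -0.23346574  1.27332821  0.09093227  1.47731315
 -1.52272439]
```

View pics/s1.png

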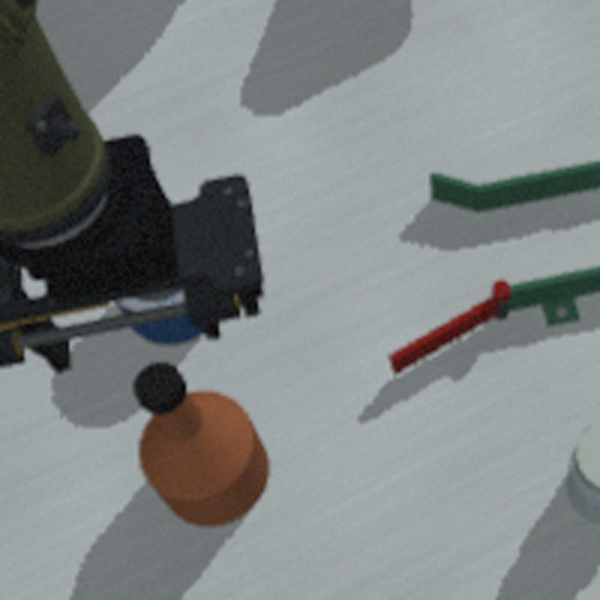

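```bash
python3 -c "
from h import *
d=np.load('pics/s1.npz')
for P in([.6358,-.2645,.2626],[.6358,-.2645,.2],[.6358,-.2645,0],[.6358+.045,-.2645,0]):
  u,v=w2px(d,P); print((u-150)*3,(v-130)*3)"
```

```text
135.01501875924046 340.6020992527838
158.69344741907736 377.9395710026654
217.18270349866393 470.1687040214182
236.71186087549688 517.2331631809959
```

```bash
python3 -m jog '[[0,0,-25,0],[0,0,-50,0],[0,0,-75,0],[0,0,-100,0],[0,0,-115,0],[0,0,-125,0],[0,0,-125,0],[0,0,-125,0]]' 1; python3 -m jog '[[0,0,0,0],[0,0,0,0],[0,0,0,0],[0,0,0,0],[0,0,0,0],[0,0,0,0],[0,0,0,0],[0,0,0,0]]' -1 8;  python3 -m jog '[[0,0,0,0],[0,0,0,0],[0,0,0,0],[0,0,0,0],[0,0,0,0],[0,0,0,0],[0,0,0,0],[0,0,0,0]]' -1 45
```

```text
time: 3.2
position: [0.6364, -0.2647, 0.1387]
tool_rot: [3.117, -0.39, 0.002]
ft_force: [0.3, 0.5, 0.0]
grip_width: 1.001
time: 4.2
position: [0.6357, -0.2651, 0.1378]
tool_rot: [3.116, -0.391, 0.0]
ft_force: [-0.0, -1.4, 0.8]
grip_width: 0.382
time: 5.2
position: [0.6359, -0.2647, 0.1377]
tool_rot: [3.117, -0.39, 0.0]
ft_force: [-1.4, -3.7, 1.3]
grip_width: 0.372
```

```bash
python3 -m jog '[[-3,4,0,0],[-9,13,0,0],[-18,26,0,0],[-28,40,0,0],[-38,54,0,0],[-48,67,0,0],[-55,76,0,0],[-57,78,0,0]]'; python3 -m jog '[[-3,4,0,0],[-8,12,0,0],[-17,24,0,0],[-27,38,0,0],[-37,52,0,0],[-45,64,0,0],[-51,71,0,0],[-53,73,0,0]]';python3 -c "
from h import *
d=snap('top','t2'); d=snap('scene','s2',(170,130,370,330),3);print(get_state()['position'],get_state()['ft_force'])
for P in([.5259,-.1141,0],[.5259,-.1141,.2]):
  u,v=w2px(d,P); print((u-170)*3,(v-130)*3)"
```

```text
time: 6.2
position: [0.5806, -0.1858, 0.1403]
tool_rot: [3.116, -0.387, 0.01]
ft_force: [3.7, -4.7, 8.7]
grip_width: 0.374
time: 7.2
position: [0.5253, -0.1133, 0.1388]
tool_rot: [3.115, -0.388, 0.002]
ft_force: [-0.1, -5.0, 5.9]
grip_width: 0.372
[ 0.52535616 -0.11345597  0.13876984] [-0.73297796 -4.17185784  6.9811019 ]
269.5298025830251 291.89197589482154
237.8679887356348 174.86320910987945
```

View pics/s2.png

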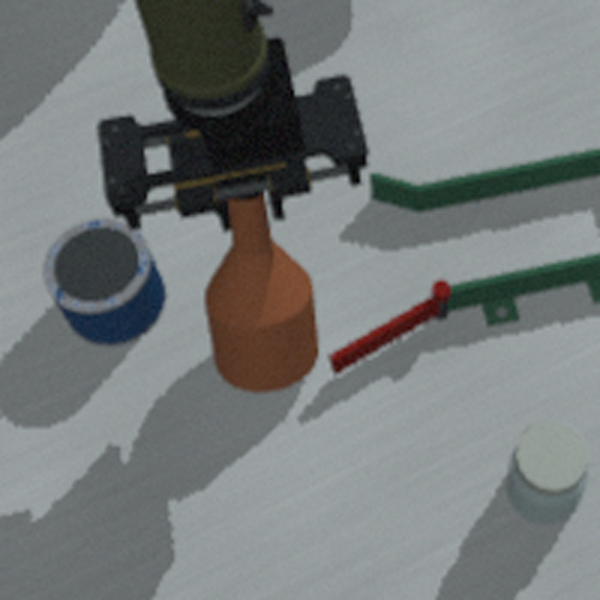

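```bash
python3 -c "
from h import *
d=np.load('pics/t2.npz'); im=d['image'][:,:,::-1][130:260,250:450]
cv2.imwrite('pics/c3.png',cv2.resize(im,None,fx=4,fy=4,interpolation=cv2.INTER_CUBIC))
for P in([.5259,-.1141,0],[.5259,-.1141,.075],[.5259,-.1141,.2]):
  u,v=w2px(d,P); print((u-250)*4,(v-130)*4)"
```

```text
524.3043865512418 311.6444865704557
541.2911114026715 308.26066412571663
575.1480935855984 301.51622002458805
```

View pics/c3.png

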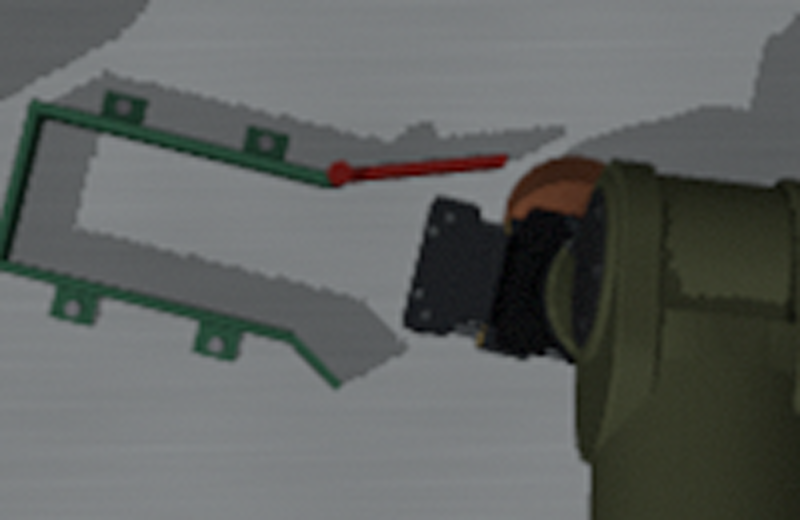

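```bash
python3 -m jog '[[3,-1,0,0],[8,-2,0,0],[14,-4,0,0],[20,-5,0,0],[26,-7,0,0],[32,-8,0,0],[37,-9,0,0],[39,-10,0,0]]' -1 12;python3 -c "
from h import *
d=snap('top','t3'); d2=snap('scene','s3');print(get_state()['position'],get_state()['ft_force'])
a=cv2.resize(d['image'][130:230,310:430,::-1],None,fx=4,fy=4,interpolation=cv2.INTER_CUBIC)
b=cv2.resize(d2['image'][150:270,220:300,::-1],None,fx=400/120,fy=400/120,interpolation=cv2.INTER_CUBIC)
cv2.imwrite('pics/c4.png',np.hstack([a,b])); p=get_state()['position']
for z in(0,.2):
  P=[p[0],p[1],z];u,v=w2px(d,P); print((u-310)*4,(v-130)*4); u,v=w2px(d2,P); print(480+(u-220)*3.333,(v-150)*3.333)"
```

```text
time: 8.3
position: [0.5647, -0.1211, 0.1387]
tool_rot: [-3.116, 0.387, -0.0]
ft_force: [-0.3, -1.3, 6.3]
grip_width: 0.377
[ 0.56466141 -0.12111654  0.13863101] [ 0.03514855 -2.35783457  8.27915252]
294.12979006785054 254.69577635203075
624.0059469722461 299.2645671931989
346.8280199791577 233.44033467568113
590.2282275909918 174.45435321930995
```

View pics/c4.png

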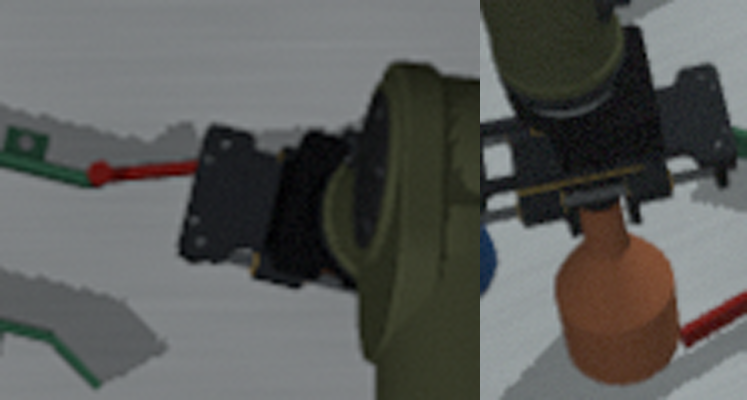

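```bash
python3 -m jog '[[3,-2,0,0],[6,-4,0,0],[10,-6,0,0],[14,-8,0,0],[18,-10,0,0],[22,-11,0,0],[25,-12,0,0],[26,-12,0,0]]' -1 8;python3 -c "
from h import *
d2=snap('scene','s4',(200,140,320,260),4);p=get_state()['position'];print(get_state()['ft_force'])
for z in(0,.2):
  P=[p[0],p[1],z]; u,v=w2px(d2,P); print((u-200)*4,(v-140)*4)
for a in np.arange(0,6.3,.785): print([round(x) for x in (np.array(w2px(d2,[p[0]+.045*np.cos(a),p[1]+.045*np.sin(a),0]))-[200,140])*4],end=' ')"
```

```text
time: 9.4
position: [0.5904, -0.1357, 0.1368]
tool_rot: [3.117, -0.391, -0.003]
ft_force: [-0.4, 0.3, -4.3]
grip_width: 0.383
[ 0.41415435  0.47379114 -5.02482263]
248.57823682332173 439.8776795528066
206.49674931333482 295.45712646799655
[276, 496] [312, 459] [310, 411] [273, 381] [222, 385] [186, 421] [186, 469] [223, 501] [276, 497]
```

View pics/s4.png

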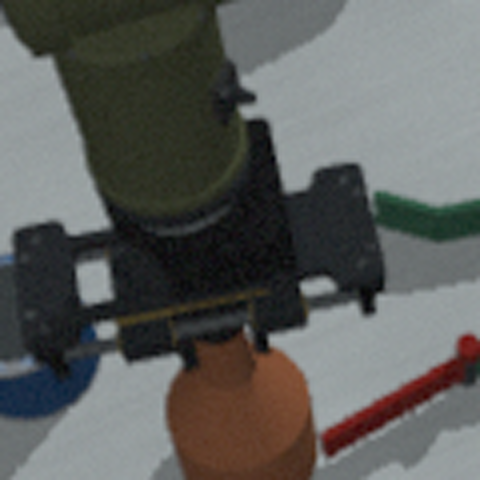

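```bash
cat > fitb.py <<'E'
import sys
from h import *
from scipy.optimize import minimize
def masks(d):
    im=d["image"].astype(int); r,g,b=im[...,0],im[...,1],im[...,2]
    B=(r-b>25)&(r>1.35*g)&(r<2.6*g); bench=(abs(r-b)<18)&(abs(r-g)<18)&(g>75)
    return B,bench
def sil(d,p):
    x,y,tx,ty=p; R=cv2.Rodrigues(np.array([tx,ty,0.]))[0]
    a=np.linspace(0,2*np.pi,40); ring=lambda r,z:np.c_[r*np.cos(a),r*np.sin(a),0*a+z]
    off=np.array([x,y,0])-[0,0,(ring(.045,0)@R.T)[:,2].min()]
    m=np.zeros((1600,2560),np.uint8)
    for A in([(.045,0),(.045,.075)],[(.045,.075),(.016,.125)],[(.016,.125),(.015,.18)]):
        P=np.vstack([ring(*q) for q in A])@R.T+off
        q=np.array([w2px(d,k) for k in P]); h=cv2.convexHull((q*4+2).astype(np.int32)); cv2.fillConvexPoly(m,h,255)
    return cv2.resize(m,(640,400),interpolation=cv2.INTER_AREA)/255.
def fit(ds,x0,tilt=True):
    w=[]
    for d in ds:
        B,G=masks(d); c=np.array(w2px(d,[x0[0],x0[1],.06])); v,u=np.mgrid[:400,:640]; near=np.hypot(u-c[0],v-c[1])<65
        w.append((B&near,G&near))
    def cost(p):
        p=np.r_[p,0,0][:4] if not tilt else p
        return sum(((1-s)*B+s*G).sum() for (B,G),s in((w_,sil(d,p)) for w_,d in zip(w,ds)))
    n=4 if tilt else 2
    s=np.array([x0[0],x0[1],0,0])[:n]; sim=np.vstack([s]+[s+np.eye(n)[i]*([.012,.012,.12,.12][i]) for i in range(n)])
    r=minimize(cost,s,method='Nelder-Mead',options=dict(initial_simplex=sim,maxfev=250,xatol=2e-4,fatol=.2)); return r.x,r.fun,[w_[0].sum() for w_ in w]
if __name__=="__main__":
    n=sys.argv[1]
    if n!='-': ds=[np.load(f'pics/{k}.npz') for k in n.split(',')]
    else: ds=[get_image("top"),get_image("scene")]
    p=get_state(); print(p["time"],np.round(p["position"],4),np.round(p["ft_force"],1))
    x0=list(map(float,sys.argv[2:4]))
    x,f,c=fit(ds,x0); print('tilt fit',np.round(x,4),round(f,1),c)
    x,f,c=fit(ds,x0,False); print('upright',np.round(x,4),round(f,1))
    o=np.array([.5629,.0313]);ca,sa=np.cos(1.3217),np.sin(1.3217);q=x[:2]-o;print('rack',np.round([q[0]*ca+q[1]*sa,-q[0]*sa+q[1]*ca],4))
E
python3 fitb.py top0,sc0 .636 -.2645; python3 fitb.py s4 .59 -.136
```

```text
9.45 [ 0.5905 -0.1356  0.137 ] [ 0.4  0.5 -5. ]
tilt fit [ 0.6368 -0.2682 -0.0179  0.0184] 84.2 [np.int64(1013), np.int64(1378)]
upright [ 0.6369 -0.2674] 94.5
rack [-0.2712 -0.1454]
9.45 [ 0.5905 -0.1356  0.137 ] [ 0.4  0.5 -5. ]
tilt fit [ 0.5959 -0.1379  0.0087  0.0719] 97.2 [np.int64(1328)]
upright [ 0.5961 -0.1383] 105.8
rack [-0.1561 -0.074 ]
```

```bash
python3 -m jog '[[0,0,0,0],[0,0,0,0],[0,0,0,0],[0,0,0,0],[0,0,0,0],[0,0,0,0],[0,0,0,0],[0,0,0,0]]' 0.2; python3 fitb.py - .595 -.138
```

```text
time: 10.45
position: [0.5908, -0.1355, 0.1375]
tool_rot: [3.117, -0.39, -0.0]
ft_force: [-0.4, 0.5, -0.5]
grip_width: 0.599
10.55 [ 0.5908 -0.1356  0.1376] [ 0.4 -0.1 -0.3]
tilt fit [ 0.6028 -0.1403  0.0129  0.0865] 140.4 [np.int64(154), np.int64(1306)]
upright [ 0.6041 -0.1409] 168.0
rack [-0.1567 -0.0824]
```

```bash
python3 -m jog '[[0,0,0,0],[0,0,0,0],[0,0,15,0],[0,0,35,0],[0,0,55,0],[0,0,75,0],[0,0,80,0],[0,0,80,0]]' 1; python3 -m jog '[[-50,0,20,0],[-100,0,20,0],[-150,0,20,0],[-160,0,20,0],[-160,0,20,0],[-160,0,20,0],[-160,0,20,0],[-160,0,20,0]]' 1; python3 fitb.py - .6 -.138; python3 -c "
from h import *
d=snap('scene','s5');d2=snap('top','t5')
a=cv2.resize(d['image'][140:300,200:360,::-1],(400,400),interpolation=cv2.INTER_CUBIC)
b=cv2.resize(d2['image'][120:280,270:430,::-1],(400,400),interpolation=cv2.INTER_CUBIC)
cv2.imwrite('pics/c5.png',np.hstack([a,b]))"
```

```text
time: 11.55
position: [0.591, -0.1356, 0.2183]
tool_rot: [3.117, -0.39, 0.002]
ft_force: [0.4, -0.7, -0.3]
grip_width: 0.999
time: 12.55
position: [0.4313, -0.1354, 0.2373]
tool_rot: [-3.117, 0.389, 0.001]
ft_force: [-0.5, 0.9, 1.4]
grip_width: 1.003
12.65 [ 0.4311 -0.1354  0.2374] [-1.2 -0.1 -0.2]
tilt fit [ 0.6027 -0.1411 -0.0097  0.0077] 198.4 [np.int64(887), np.int64(1306)]
upright [ 0.6032 -0.141 ] 205.2
rack [-0.157  -0.0815]
```

View pics/c5.png

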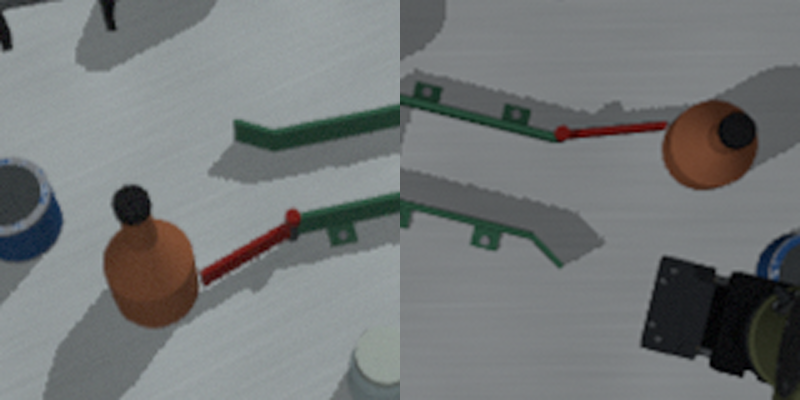

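```bash
python3 -m jog '[[0,0,0,0.18],[30,-1,0,0.36],[60,-2,0,0.54],[90,-3,0,0.72],[120,-4,0,0.9],[145,-5,0,1.08],[165,-5,0,1.26],[172,-5,0,1.44]]' 1; python3 -m jog '[[0,0,0,0.131],[0,0,0,0.131],[0,0,-10,0.131],[0,0,-30,0.131],[0,0,-55,0.131],[0,0,-80,0.131],[0,0,-96,0.131],[0,0,-98,0.131]]'; python3 -m jog '[[0,0,0,0],[0,0,0,0],[0,0,0,0],[0,0,0,0],[0,0,0,0],[0,0,0,0],[0,0,0,0],[0,0,0,0]]' -1 10; python3 -m jog '[[0,0,0,0],[0,0,0,0],[0,0,0,0],[0,0,0,0],[-1,0,0,0],[-2,1,0,0],[-4,1,0,0],[-7,2,0,0]]' -1 60; python3 fitb.py - .6 -.14
```

```text
time: 13.75
position: [0.6038, -0.1403, 0.237]
tool_rot: [-2.595, -1.77, -0.0]
ft_force: [-0.2, -0.0, 0.7]
grip_width: 1.001
time: 14.75
position: [0.6016, -0.1404, 0.1376]
tool_rot: [-2.478, -1.927, 0.003]
ft_force: [0.4, 0.9, -0.4]
grip_width: 0.999
time: 15.75
position: [0.6031, -0.1406, 0.1397]
tool_rot: [2.48, 1.928, 0.001]
ft_force: [0.8, -0.4, 0.4]
grip_width: 0.386
time: 16.75
position: [0.5961, -0.1387, 0.1399]
tool_rot: [2.479, 1.928, 0.001]
ft_force: [3.5, -0.1, 2.0]
grip_width: 0.368
16.85 [ 0.5955 -0.1384  0.1398] [ 1.3 -0.3  2.2]
tilt fit [ 0.5939 -0.1388  0.0317  0.0566] 145.8 [np.int64(373), np.int64(640)]
upright [ 0.5946 -0.1396] 154.7
rack [-0.1578 -0.0728]
```

```bash
python3 -m jog '[[-2,0,0,0],[-6,1,0,0],[-10,2,0,0],[-15,4,0,0],[-20,5,0,0],[-25,6,0,0],[-30,7,0,0],[-33,8,0,0]]'; python3 fitb.py - .565 -.13;
```

```text
time: 17.85
position: [0.5629, -0.1306, 0.14]
tool_rot: [2.479, 1.928, 0.001]
ft_force: [5.0, -1.6, 4.9]
grip_width: 0.367
17.95 [ 0.5624 -0.1305  0.1399] [ 3.8 -0.6  5.9]
tilt fit [ 0.5615 -0.1306  0.0476  0.0499] 154.5 [np.int64(360), np.int64(715)]
upright [ 0.5619 -0.1319] 153.9
rack [-0.1585 -0.0392]
```

```bash
python3 -m jog '[[-3,1,0,0],[-8,2,0,0],[-13,3,0,0],[-18,4,0,0],[-24,6,0,0],[-30,7,0,0],[-36,9,0,0],[-38,9,0,0]]'; python3 fitb.py - .525 -.12;
```

```text
time: 18.95
position: [0.5249, -0.1215, 0.14]
tool_rot: [2.479, 1.928, 0.001]
ft_force: [5.3, -1.1, 5.9]
grip_width: 0.371
19.05 [ 0.5247 -0.1215  0.1399] [ 3.6 -1.2  6.1]
tilt fit [ 0.5238 -0.1219  0.0176  0.0452] 129.8 [np.int64(350), np.int64(780)]
upright [ 0.5244 -0.1223] 132.5
rack [-0.1584 -0.0005]
```

```bash
python3 -m jog '[[0,0,0,0],[0,0,0,0],[0,0,0,0],[0,0,0,0],[0,0,0,-0.18],[0,0,0,-0.36],[0,0,0,-0.54],[0,0,0,-0.72]]' 1; python3 -m jog '[[0,0,0,-0.18],[0,0,0,-0.36],[0,0,0,-0.54],[0,0,0,-0.72],[0,0,0,-0.851],[0,0,0,-0.851],[0,0,0,-0.851],[0,0,0,-0.851]]'; python3 fitb.py - .525 -.12;
```

```text
time: 20.05
position: [0.5242, -0.1214, 0.1392]
tool_rot: [-3.002, -0.922, 0.002]
ft_force: [0.8, -0.6, -1.3]
grip_width: 0.996
time: 21.05
position: [0.5247, -0.1215, 0.1395]
tool_rot: [3.117, -0.389, -0.001]
ft_force: [-1.5, -0.1, -0.6]
grip_width: 1.001
21.15 [ 0.5247 -0.1215  0.1395] [-0.9 -0.3 -0.2]
tilt fit [ 0.5256 -0.1223  0.0135  0.1401] 142.0 [np.int64(159), np.int64(1265)]
upright [ 0.5278 -0.1221] 167.4
rack [-0.1573 -0.0038]
```

```bash
python3 -m jog '[[0,0,0,0],[0,0,0,0],[0,0,0,0],[0,0,0,0],[0,0,0,0],[0,0,0,0],[0,0,0,0],[0,0,0,0]]' -1 10; python3 -m jog '[[0,0,0,0],[0,0,0,0],[0,0,0,0],[0,2,0,0],[1,5,0,0],[2,10,0,0],[3,16,0,0],[5,22,0,0]]' -1 60; python3 -m jog '[[1,7,0,0],[3,15,0,0],[5,23,0,0],[7,31,0,0],[9,39,0,0],[11,47,0,0],[13,55,0,0],[14,58,0,0]]'; python3 fitb.py - .545 -.04
```

```text
time: 22.15
position: [0.5247, -0.1219, 0.1396]
tool_rot: [3.117, -0.391, -0.0]
ft_force: [-0.2, -1.1, -0.2]
grip_width: 0.383
time: 23.15
position: [0.5301, -0.0994, 0.14]
tool_rot: [3.117, -0.39, 0.001]
ft_force: [0.1, -3.2, -1.1]
grip_width: 0.37
time: 24.15
position: [0.5441, -0.0406, 0.1399]
tool_rot: [3.117, -0.389, 0.0]
ft_force: [-0.6, -5.2, 8.3]
grip_width: 0.369
24.25 [ 0.544  -0.0409  0.1399] [ 0.1 -5.2  5.1]
tilt fit [ 0.5445 -0.0414  0.0291  0.1253] 115.9 [np.int64(64), np.int64(1239)]
upright [ 0.5455 -0.0412] 133.3
rack [-0.0746 -0.001 ]
```

```bash
python3 -m jog '[[2,7,0,0],[4,15,0,0],[6,23,0,0],[8,31,0,0],[10,39,0,0],[12,47,0,0],[14,55,0,0],[15,60,0,0]]'; python3 fitb.py - .56 .019;  python3 -m jog '[[2,7,0,0],[4,15,0,0],[6,23,0,0],[8,31,0,0],[10,39,0,0],[12,47,0,0],[14,55,0,0],[15,60,0,0]]'; python3 fitb.py - .576 .08
```

```text
time: 25.25
position: [0.5589, 0.0189, 0.14]
tool_rot: [3.117, -0.39, 0.0]
ft_force: [-2.3, -6.6, 11.3]
grip_width: 0.372
25.35 [0.5589 0.0198 0.1398] [ 1.2 -2.5  5.3]
tilt fit [0.5592 0.0202 0.009  0.0307] 80.6 [np.int64(4), np.int64(1193)]
upright [0.5595 0.0204] 81.7
rack [-0.0114  0.0006]
time: 26.35
position: [0.5737, 0.0785, 0.14]
tool_rot: [3.116, -0.39, -0.0]
ft_force: [-0.6, -6.1, 11.5]
grip_width: 0.37
26.45 [0.5737 0.0796 0.1398] [-0.4 -2.9  5.2]
tilt fit [0.5738 0.0798 0.0173 0.0365] 104.3 [np.int64(22), np.int64(1137)]
upright [0.5751 0.0803] 105.9
rack [0.0505 0.0003]
```

```bash
python3 -m jog '[[2,7,0,0],[4,16,0,0],[7,26,0,0],[10,38,0,0],[13,50,0,0],[16,62,0,0],[19,74,0,0],[21,83,0,0]]'; python3 -m jog '[[0,2,0,0],[1,4,0,0],[1,5,0,0],[2,7,0,0],[2,8,0,0],[2,9,0,0],[2,10,0,0],[2,10,0,0]]'; python3 fitb.py - .598 .173
```

```text
time: 27.45
position: [0.5946, 0.1615, 0.1401]
tool_rot: [3.116, -0.39, -0.001]
ft_force: [-2.3, -9.4, 11.7]
grip_width: 0.368
time: 28.45
position: [0.5965, 0.1701, 0.1401]
tool_rot: [3.115, -0.391, -0.001]
ft_force: [-1.8, -6.1, 9.4]
grip_width: 0.369
28.55 [0.5965 0.1701 0.1401] [-1.2 -6.6  9.6]
tilt fit [0.5969 0.1692 0.0164 0.0564] 31.0 [np.int64(55), np.int64(1099)]
upright [0.5985 0.1692] 34.0
rack [ 0.1424 -0.0005]
```

```bash
python3 -m jog '[[0,1,0,0],[0,2,0,0],[1,3,0,0],[1,4,0,0],[1,5,0,0],[2,6,0,0],[2,7,0,0],[2,7,0,0]]'; python3 -m jog '[[0,1,0,0],[0,1,0,0],[0,2,0,0],[1,2,0,0],[1,3,0,0],[1,3,0,0],[1,3,0,0],[1,3,0,0]]'; python3 fitb.py - .6 .178
```

```text
time: 29.55
position: [0.5984, 0.1771, 0.1401]
tool_rot: [3.115, -0.391, -0.001]
ft_force: [-1.3, -6.1, 9.5]
grip_width: 0.362
time: 30.55
position: [0.5993, 0.1799, 0.1401]
tool_rot: [3.114, -0.392, -0.002]
ft_force: [-2.3, -7.0, 10.4]
grip_width: 0.373
30.65 [0.5993 0.1799 0.1401] [-1.5 -7.   8.2]
tilt fit [0.6013 0.1785 0.0203 0.0276] 34.7 [np.int64(62), np.int64(1085)]
upright [0.6011 0.1784] 36.5
rack [ 0.1519 -0.0007]
```

```bash
python3 -m jog '[[0,0,0,0],[0,0,0,0],[0,0,0,0],[0,0,0,0],[0,0,20,0],[0,0,50,0],[0,0,85,0],[0,0,100,0]]' 1; python3 -m jog '[[-15,-50,0,0.18],[-32,-102,0,0.36],[-50,-155,0,0.54],[-66,-210,0,0.72],[-84,-265,0,0.9],[-101,-320,0,1.08],[-119,-375,0,1.26],[-137,-430,0,1.44]]' 0.149; python3 -m jog '[[-15,-50,0,0.021],[-20,-60,0,0.021],[-20,-60,0,0.021],[-20,-60,0,0.021],[-20,-60,0,0.021],[-20,-60,0,0.021],[-20,-60,0,0.021],[-20,-60,0,0.021]]'; python3 fitb.py - .6 .178; python3 - <<'E'
from h import *
t=get_image("top");s=get_image("scene");np.savez('pics/t6.npz',**t);np.savez('pics/s6.npz',**s)
for n,d in(('t',t),('s',s)):
    im=d["image"].astype(int); c=w2px(d,[.467,-.241,.03]); v,u=np.mgrid[:400,:640]
    m=(im[...,2]-im[...,0]>25)&(np.hypot(u-c[0],v-c[1])<45)
    print(n,m.sum(),u[m].min(),u[m].max(),v[m].min(),v[m].max(),'exp centre',np.round(c))
E
```

```text
time: 31.65
position: [0.6009, 0.1823, 0.2434]
tool_rot: [-3.115, 0.39, -0.007]
ft_force: [-0.4, 0.4, 0.1]
grip_width: 0.992
time: 32.65
position: [0.4676, -0.2344, 0.2398]
tool_rot: [2.663, 1.666, 0.001]
ft_force: [1.6, -0.0, 0.1]
grip_width: 0.573
time: 33.65
position: [0.4484, -0.293, 0.2396]
tool_rot: [2.651, 1.686, 0.0]
ft_force: [-0.0, -0.0, 0.1]
grip_width: 0.575
33.75 [ 0.4483 -0.2931  0.2396] [-0.  -0.2  0.9]
tilt fit [0.601  0.1783 0.0093 0.0106] 53.2 [np.int64(814), np.int64(1093)]
upright [0.6017 0.1779] 53.2
rack [ 0.1517 -0.0015]
t 413 413 451 213 247 exp centre [431. 230.]
s 412 187 224 204 243 exp centre [206. 225.]
```

```bash
python3 -m jog '[[-6,-15,-10,0.079],[-6,-15,-45,0.079],[-6,-15,-85,0.079],[-6,-15,-125,0.079],[-6,-15,-165,0.079],[-6,-15,-195,0.079],[-6,-15,-215,0.079],[-6,-15,-219,0.079]]'; python3 -m jog '[[2,5,0,0],[5,13,0,0],[8,21,0,0],[12,31,0,0],[16,42,0,0],[20,53,0,0],[24,63,0,0],[26,69,0,0]]'
```

```text
time: 34.85
position: [0.4413, -0.3075, 0.0192]
tool_rot: [-2.58, -1.788, 0.002]
ft_force: [0.1, -0.4, 0.8]
grip_width: 0.575
time: 35.85
position: [0.4687, -0.2382, 0.0206]
tool_rot: [2.581, 1.79, 0.0]
ft_force: [-0.7, -3.2, 2.5]
grip_width: 0.573
```

```bash
python3 -m jog '[[4,10,0,0],[8,21,0,0],[12,33,0,0],[16,44,0,0],[21,56,0,0],[25,68,0,0],[29,78,0,0],[31,83,0,0]]'; python3 -m jog '[[4,10,0,0],[8,21,0,0],[12,33,0,0],[16,44,0,0],[21,56,0,0],[25,68,0,0],[29,78,0,0],[31,83,0,0]]';  python3 - <<'E'
from h import *
s=get_image("scene");np.savez('pics/s7.npz',**s);p=get_state()["position"];print(p)
im=s["image"].astype(int); c=p[:2]+.047*np.array([.3517,.9361]); v,u=np.mgrid[:400,:640]
a=np.linspace(0,6.283,60)
P=[w2px(s,[c[0]+.045*np.cos(k),c[1]+.045*np.sin(k),z]) for k in a for z in(0.005,.06)]; P=np.array(P)
m=(im[...,2]-im[...,0]>25)&(np.hypot(u-P[:,0].mean(),v-P[:,1].mean())<45)
print('seen',m.sum(),u[m].min(),u[m].max(),v[m].min(),v[m].max(),'pred',P.min(0),P.max(0))
q=c-[.5629,.0313];print('rack pred',q[0]*.2466+q[1]*.969,-q[0]*.969+q[1]*.2466)
E
```

```text
time: 36.85
position: [0.4995, -0.1551, 0.0205]
tool_rot: [-2.581, -1.791, -0.0]
ft_force: [-2.1, -3.1, 2.7]
grip_width: 0.57
time: 37.85
position: [0.5305, -0.072, 0.0205]
tool_rot: [-2.581, -1.791, -0.0]
ft_force: [-0.5, -2.2, 1.4]
grip_width: 0.572
[ 0.5306747  -0.07154359  0.02050824]
seen 227 274 307 193 233 pred [273.39007121 195.27400326] [307.82408909 234.25125233]
rack pred -0.06089312031037898 0.0006972011344280986
```

```bash
python3 -m jog '[[3,0,0,0.06],[6,2,0,0.11],[7,8,0,0.11],[9,16,0,0.11],[11,25,0,0.11],[14,35,0,0.11],[16,44,0,0.11],[17,48,0,0.11]]'; python3 -m jog '[[2,7,0,0],[4,15,0,0],[6,23,0,0],[8,31,0,0],[10,39,0,0],[11,45,0,0],[12,49,0,0],[13,50,0,0]]'; python3 -m jog '[[0,2,0,0],[1,4,0,0],[2,6,0,0],[2,8,0,0],[2,10,0,0],[3,12,0,0],[3,13,0,0],[3,13,0,0]]'; python3 fitb.py - .6 .178
```

```text
time: 38.9
position: [0.5474, -0.0239, 0.0205]
tool_rot: [-2.478, -1.93, -0.0]
ft_force: [-0.5, -1.2, -1.2]
grip_width: 0.574
time: 39.9
position: [0.5601, 0.0253, 0.0205]
tool_rot: [-2.479, -1.929, 0.001]
ft_force: [-1.2, -0.9, 1.2]
grip_width: 0.574
time: 40.9
position: [0.5634, 0.0382, 0.0206]
tool_rot: [-2.48, -1.929, -0.001]
ft_force: [-0.1, -1.6, -0.9]
grip_width: 0.577
41.0 [0.5634 0.0382 0.0207] [ 0.2 -0.1  0.2]
tilt fit [0.601  0.1783 0.0084 0.0037] 43.0 [np.int64(810), np.int64(1082)]
upright [0.6017 0.1779] 42.6
rack [ 0.1516 -0.0015]
```

```bash
python3 -m jog '[[0,1,0,0],[1,2,0,0],[1,4,0,0],[1,5,0,0],[2,6,0,0],[2,7,0,0],[2,8,0,0],[2,9,0,0]]'; python3 -m jog '[[0,1,0,0],[0,1,0,0],[0,2,0,0],[0,2,0,0],[1,2,0,0],[1,3,0,0],[1,3,0,0],[1,3,0,0]]'; python3 fitb.py - .6 .178
```

```text
time: 42.0
position: [0.5654, 0.0459, 0.0206]
tool_rot: [2.48, 1.927, -0.001]
ft_force: [-1.5, -5.1, 1.1]
grip_width: 0.574
time: 43.0
position: [0.5656, 0.0478, 0.0205]
tool_rot: [2.48, 1.927, -0.005]
ft_force: [-2.8, -7.6, 3.1]
grip_width: 0.576
43.1 [0.5656 0.0478 0.0205] [-3.2 -8.   3. ]
tilt fit [ 0.6032  0.1818  0.0079 -0.0086] 59.9 [np.int64(793), np.int64(1059)]
upright [0.603  0.1817] 62.4
rack [ 0.1556 -0.0017]
```

```bash
python3 -m jog '[[0,1,0,0],[0,1,0,0],[0,2,0,0],[0,2,0,0],[1,3,0,0],[1,3,0,0],[1,4,0,0],[1,4,0,0]]'; python3 fitb.py - .603 .181
```

```text
time: 44.1
position: [0.5657, 0.0479, 0.0205]
tool_rot: [2.48, 1.923, -0.012]
ft_force: [-6.7, -15.0, 7.5]
grip_width: 0.573
44.2 [0.5656 0.0479 0.0205] [ -6.2 -15.1   6.3]
tilt fit [0.603  0.1825 0.0186 0.0032] 66.2 [np.int64(793), np.int64(1063)]
upright [0.6031 0.1819] 69.3
rack [ 0.1559 -0.0018]
```

```bash
python3 -m jog '[[-1,-4,0,0],[-2,-7,0,0],[-3,-11,0,0],[-5,-18,0,0],[-7,-26,0,0],[-9,-34,0,0],[-11,-42,0,0],[-12,-48,0,0]]'; python3 -m jog '[[0,0,5,0],[0,0,15,0],[0,0,30,0],[0,0,50,0],[0,0,70,0],[0,0,85,0],[0,0,90,0],[0,0,90,0]]' -1 20;  python3 - <<'E'
from h import *
t=get_image("top");s=get_image("scene");np.savez('pics/t8.npz',**t);np.savez('pics/s8.npz',**s)
print(get_state()["position"],get_state()["time"])
R=np.array([[.2466,-.969],[.969,.2466]]);o=np.array([.5629,.0313])
for d in(t,s):
    im=d["image"].astype(int); v,u=np.mgrid[:400,:640]; c=w2px(d,[.62,-.05,.04])
    m=(im[...,0]>2.2*im[...,1])&(im[...,0]>70)&(np.hypot(u-c[0],v-c[1])<50); P=np.array([px2w(d,a,b,.035)[:2] for a,b in zip(u[m],v[m])])
    Q=(P-o)@R; h=np.array([-.003,-.058]); D=Q-h; r=np.hypot(*D.T); f=D[r>.08]; print(m.sum(),r.max(),'theta',np.mean(np.arctan2(-f[:,0],f[:,1])%6.283))
for th in(2.1,1.9,1.7,1.5,1.3,1.1,.9,.7,.5,.3,.15,0):
    c=np.array([np.cos(th),np.sin(th)]); q=np.array([-.003,-.058])+.085*np.array([-c[1],c[0]])-(.0095*abs(c[0])+.015*c[1]+.004)*c
    print(th,np.round(o+R@q,4))
E
```

```text
time: 45.2
position: [0.5552, 0.0052, 0.0206]
tool_rot: [2.48, 1.928, -0.0]
ft_force: [-0.5, 0.9, -0.0]
grip_width: 0.574
time: 46.2
position: [0.5554, 0.006, 0.1108]
tool_rot: [2.48, 1.929, 0.0]
ft_force: [-0.4, 0.9, -1.0]
grip_width: -0.0
[0.55478747 0.00591982 0.10988731] 46.3Traceback (most recent call last):
  File "<stdin>", line 8, in <module>
ValueError: operands could not be broadcast together with shapes (0,) (2,)
```

```bash
cat > gate.py <<'E'
from h import *
import sys
R=np.array([[.2466,-.969],[.969,.2466]]);o=np.array([.5629,.0313])
def theta(d):
    im=d["image"].astype(int); v,u=np.mgrid[:400,:640]; c=w2px(d,[.6,-.02,.04])
    m=(im[...,0]>2.4*im[...,2])&(im[...,0]>2.6*im[...,1])&(im[...,0]>50)&(np.hypot(u-c[0],v-c[1])<60)
    if m.sum()<5: return m.sum()
    P=np.array([px2w(d,a,b,.035)[:2] for a,b in zip(u[m],v[m])])
    D=(P-o)@R-np.array([-.003,-.058]); r=np.hypot(*D.T); f=D[r>.06]; return m.sum(),r.max(),len(f),f.mean(0) if len(f) else 0,'theta',np.mean((np.arctan2(-f[:,0],f[:,1])+1)%6.283-1)
E
python3 - <<'E'
from gate import *
for n in('top0','sc0','t8','s8'): print(n,theta(np.load(f'pics/{n}.npz')))
for th in(2.1,1.9,1.7,1.5,1.3,1.1,.9,.7,.5,.3,.15,0):
    c=np.array([np.cos(th),np.sin(th)]); q=np.array([-.003,-.058])+.085*np.array([-c[1],c[0]])-(.0095*abs(c[0])+.015*c[1]+.004)*c
    print(th,np.round(o+R@q,4))
E
```

```text
top0 (np.int64(117), np.float64(0.10832891126079108), 47, array([-0.08021662, -0.02566226]), 'theta', np.float64(1.879608924717632))
sc0 (np.int64(202), np.float64(0.1124119191718737), 88, array([-0.07987078, -0.03086045]), 'theta', np.float64(1.940411316466369))
t8 0
s8 (np.int64(207), np.float64(0.1124119191718737), 90, array([-0.08001904, -0.03099756]), 'theta', np.float64(1.9411379863179195))
2.1 [ 0.6627 -0.0616]
1.9 [ 0.6463 -0.0689]
1.7 [ 0.6281 -0.0727]
1.5 [ 0.6103 -0.0728]
1.3 [ 0.5944 -0.0701]
1.1 [ 0.5786 -0.0641]
0.9 [ 0.5639 -0.0546]
0.7 [ 0.551  -0.0418]
0.5 [ 0.5409 -0.0259]
0.3 [ 0.5344 -0.0077]
0.15 [0.5322 0.007 ]
0 [0.5327 0.022 ]
```

```bash
python3 -m jog '[[35,-20,0,0],[70,-40,0,0],[105,-60,0,0],[125,-72,0,0],[125,-72,-25,0],[125,-72,-55,0],[125,-72,-80,0],[125,-72,-90,0]]'; python3 -m jog '[[-18,-2,0,0],[-34,-3,0,0],[-44,-5,0,0],[-52,-7,0,0],[-61,-7,0,0],[-70,-7,0,0],[-78,-6,0,0],[-86,-4,0,0]]'; python3 -m jog '[[-7,3,0,0],[-15,6,0,0],[-23,10,0,0],[-30,15,0,0],[-37,21,0,0],[-43,28,0,0],[-49,36,0,0],[-53,44,0,0]]'; python3 -c "
from gate import *
print(theta(get_image('scene')),get_state()['position'])"
```

```text
time: 47.3
position: [0.6784, -0.066, 0.0176]
tool_rot: [-2.477, -1.927, 0.005]
ft_force: [-0.6, 0.0, -0.3]
grip_width: 0.005
time: 48.3
position: [0.594, -0.07, 0.0207]
tool_rot: [2.48, 1.928, 0.0]
ft_force: [1.3, -0.3, 0.7]
grip_width: 0.007
time: 49.3
position: [0.5408, -0.0255, 0.0205]
tool_rot: [-2.48, -1.929, 0.0]
ft_force: [0.5, 0.3, 0.4]
grip_width: 0.005
(np.int64(52), np.float64(0.07603150600737024), 11, array([-0.03594655,  0.06113661]), 'theta', np.float64(0.5311661937176217)) [ 0.54034851 -0.02402985  0.02051773]
```

```bash
python3 -m jog '[[-4,9,0,0],[-7,18,0,0],[-8,26,0,0],[-9,33,0,0],[-9,41,0,0],[-8,47,0,0],[-8,49,0,0],[-7,52,0,0]]'; python3 -m jog '[[0,1,0,0],[0,2,0,0],[1,3,0,0],[1,4,0,0],[1,4,0,0],[1,4,0,0],[1,4,0,0],[1,4,0,0]]'; python3 -c "
from gate import *
print(theta(get_image('scene')),get_state()['position'])"
```

```text
time: 50.35
position: [0.5326, 0.0186, 0.0205]
tool_rot: [2.479, 1.922, -0.015]
ft_force: [-6.5, -17.2, 8.2]
grip_width: 0.005
time: 51.35
position: [0.5326, 0.0187, 0.0205]
tool_rot: [2.481, 1.917, -0.022]
ft_force: [-8.4, -21.1, 10.0]
grip_width: 0.003
(np.int64(39), np.float64(0.08435361059429226), 6, array([-0.00066252,  0.08032694]), 'theta', np.float64(0.0082382072067508)) [0.53255466 0.01865343 0.02051327]
```

```bash
python3 -m jog '[[-1,-6,0,0],[-2,-12,0,0],[-4,-20,0,0],[-6,-30,0,0],[-8,-40,5,0],[-10,-50,20,0],[-12,-60,50,0],[-14,-70,90,0]]'; python3 -m jog '[[-10,-50,20,0],[-20,-100,40,0],[-30,-150,60,0],[-40,-200,60,0],[-40,-220,60,0],[-40,-220,60,0],[-40,-220,60,0],[-40,-220,60,0]]'; python3 -c "
from gate import *
d=snap('scene','s9');d2=snap('top','t9');print(theta(d),theta(d2),get_state()['position'])
a=cv2.resize(d['image'][140:280,280:440,::-1],None,fx=2.5,fy=2.5,interpolation=cv2.INTER_CUBIC)
b=cv2.resize(d2['image'][120:260,210:370,::-1],None,fx=2.5,fy=2.5,interpolation=cv2.INTER_CUBIC)
cv2.imwrite('pics/c9.png',np.hstack([a,b]))
for n,e in(('top0',d2),('sc0',d)):
  o_=np.load(f'pics/{n}.npz')['image'].astype(int); D=(abs(o_-e['image']).max(2)>40); 
  for q in([.63,.41,.05],[.47,.37,0]): u,v=w2px(e,q); print(n,D[int(v)-30:int(v)+30,int(u)-30:int(u)+30].sum())
"; python3 fitb.py - .603 .181
```

```text
time: 52.4
position: [0.5207, -0.0407, 0.1119]
tool_rot: [-2.479, -1.928, 0.001]
ft_force: [0.2, -0.3, 0.2]
grip_width: 0.003
time: 53.4
position: [0.482, -0.258, 0.1706]
tool_rot: [-2.476, -1.933, -0.001]
ft_force: [1.2, 1.7, -0.1]
grip_width: 0.003
(np.int64(99), np.float64(0.11144967080075732), 41, array([-0.00083357,  0.08690328]), 'theta', np.float64(0.009893921923403225)) (np.int64(98), np.float64(0.10994811029510265), 38, array([-0.00027937,  0.08518464]), 'theta', np.float64(0.0032818556413014214)) [ 0.48178531 -0.25858055  0.17056114]
top0 0
top0 0
sc0 0
sc0 230
53.6 [ 0.4816 -0.2592  0.1706] [0.1 0.7 0.7]
tilt fit [0.6029 0.1819 0.0183 0.0031] 119.3 [np.int64(820), np.int64(1104)]
upright [0.6028 0.1813] 123.2
rack [ 0.1552 -0.0017]
```

View pics/c9.png

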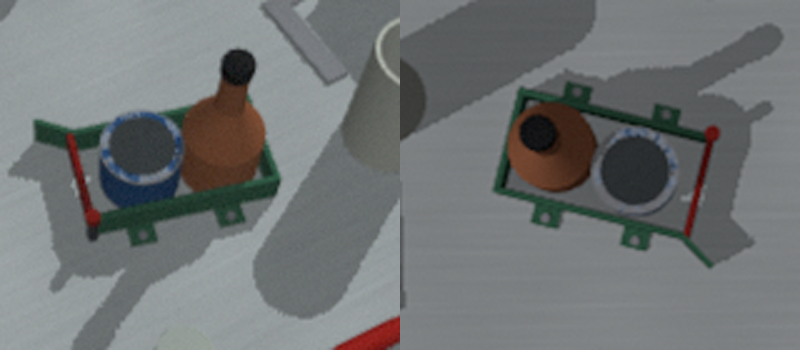

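```bash
python3 -c "
from bench import *
print(close_job())"
```

```text
the job is handed in; nothing more can be done
None
```

The bottle is against the end stop, the tin is close up in front of it, and the gate is shut. I handed the job in at about 53.6 s of the 72 s.

**How it was moved:** The moves could not lean the gripper back, so I could not push the bottle low. I gripped it by the neck and slid it along the bench instead, with the jaws lined up with the motion. I then pushed the tin in behind it with half-open fingers, which also seated the bottle, and swung the gate shut with the closed fingers.

**One fault on the way:** My first drag, with the jaws at an angle to the motion, tilted the bottle about 20° in the gripper, so its base was on an edge for a while. I set it upright again and regripped. It did not topple. The tilted stretch may still count against "without lifting".

**Last checks:**
- **Bottle:** it stands upright at rack x ≈ 155 mm, y ≈ -2 mm. The last push stalled at 15 N with no further movement.
- **Tin:** it touches the bottle, at about x = 65 mm.
- **Gate:** it measures about 0.00 to 0.01 rad in both cameras and held against a 21 N push.
- **Jug and square:** the top view shows no change at either. The scene camera showed some changed pixels near the square. I took these for the arm's shadow but did not check that separately.
- **Robot:** the arm was clear of everything when I handed in.

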